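Try the new code of a push-button bolt lock

ROBOT

A 6-joint arm with a two-finger parallel gripper is mounted at the origin on a cart in front of the work surface, level with it; the furniture and walls round the work are solid. World frame = base frame: x ahead of the robot, y to its left, z up, the work surface at z = 0. Lengths are in m, angles in rad, forces in N, time in s.
With the tool pointing down it reaches from about 0.3 to 0.875 m from the base axis. Payload 6.4 kg.
Tool frame: the origin (TCP) lies on the mounting face of the last link; the fingertips stand 173 mm ahead of it and the grasp point (between the pads) lies 155 mm ahead of it; z points along the fingers, y is the line along which they close (so a half turn about z gives the same grasp; the last joint's range is limited). The gripper opens to 85 mm and grips with 20 to 120 N. Pads are 22 mm wide; open, the fingers measure 114 mm over their backs; the gripper's body (76 mm by 85 mm) begins 54 mm behind the grasp point. The pads swing forward as they close: fully open they stand 13 mm farther back than shut.
Start: joints at [0.911, 0.181, 1.607, -0, 1.354, -0.206], TCP at [0.252, 0.517, 0.405] pointing down, gripper open.
Joint ranges: [-2.99, 2.99], [-0.89, 2.07], [0.3, 2.58], [-1.14, 4.28], [0, 2.63], [-3.12, 3.12]. Speed limits (rad/s): [2.57, 2.57, 3.01, 3.14, 3.14, 3.14].

INTERFACE

Orientations are given as a rotation vector (axis times angle).
In Python, from rig import env gives the robot as it stands.
- The arm moves only by the shell command python3 drive.py 'ROWS'. ROWS is a JSON object whose key "motion" holds a list of rows, 1 to 5 of them, each of 5 numbers: dx, dy, dz in shares of 0.5 m (1.0 is 0.5 m), then a turn about the tool's z in fractions of the full range, 1 being 90 degrees, then the finger opening in m; each row shifts and turns the commanded pose from where the row before left it, along the tool's axes as they then stand; what a row does not reach is not made up. A row lasts 1/12 s, in which the tool goes at most 0.0417 m and 0.125 rad, less where a joint would pass 70% of its speed; a pose out of reach is approached as far as the arm can. The fingers move at their own pace and stop on an object; the grip force is fixed at half the most. Time passes only in rows, so rows that do not move let the fingers close. It prints the time, the measured TCP pose, the force, the opening and the grip force at its end. No shift or turn number may pass 1 either way. Input that does not fit is refused with a message, and nothing moves.
- env.get_state(): the state, without advancing time (a new reading comes with each control period).
- env.camera(name): name is "side" or "top"; returns a dict with "frame" (480x640x3 uint8, blue, green, red), "fovy" (degrees; the focal length in pixels is half the picture's height over the tangent of half this angle, whatever the lens; pixels are square), "cx", "cy" (the principal point, pixels), "D" ([k1, k2, p1, p2, k3] as OpenCV has them; the pictures are not rectified), "origin" and "orientation" of the camera in the world. Camera axes: x right, y down, z forward; pixel columns grow to the right and rows downward; lengths in m; the calibration is good to about 2 mm. A picture is of the moment at which its call begins. There is no depth.
- env.sign_off(): hands the job in; it is judged then, once.
The state is a dict: "t": time; "joints": joint angles; "dq": joint speeds; "joint_efforts": joint torques, N m; "position": TCP position; "ee_rot": TCP orientation; "ft_force": force on the tool from outside, world axes, zero at the start; "wrist_torque": the same for the moment, N m; "width": finger opening in m; "grip_force": force on a finger pad.
Only numpy, scipy, OpenCV 4.12 (cv2) and the standard library are available. Lean on these libraries where they do the work, as an engineer would, in place of code of your own. Each camera call takes 0.05 s, during which the arm holds its last target. There are 200 camera calls.

TASK

A push-button bolt lock on a piece of door has been given a new code and must be tried. Press the oblong clear key right down so that every button left in from the last try pops out, then press the fourth button fully in and after it the second, counting from the clear key, and with the other buttons still out push the thumb slide over until the bolt is drawn fully in. The bolt is sprung, so finish with the fingers still holding the slide over; grip and lift nothing, and leave the things lying about where they are.

Things in the scene. Friction and masses are not known exactly. Their poses are not given: they have to be found in the camera images.
- door: White-faced door offcut, 110 (x) x 290 (y) x 44 mm, flat on two 12 mm bearers (top 56 mm above the bench); does not shift. On it a dark steel lock case, 62 (x) x 240 (y) mm, centre line at x = -24 mm, face 78 mm above the bench. Origin: centre, at bench level; +z up; the bolt stands out of the -x edge. In a row from +y (left) to -y: clear key, buttons 1 to 5, thumb slide.
- clear_key_top (a point): Centre of the top of the clear key: an oblong steel key 34 mm (door x) by 16 mm (door y), at the left end of the row, 38 mm from button 1. Top 8.8 mm above the case's face (87 mm above the bench) when released.
- clear_key (a joint): How far the clear key is pressed: 0 released, 0.006 m fully down, straight down. Sprung, 1 N to 2 N, plus about 0.7 N for each button that it has to lift; it comes back by itself. Fully pressed it lifts every button that was in.
- button1_top (a point): Centre of the top of button 1 (next to the clear key): round steel push button, 14 mm in diameter, 28 mm from its neighbours; top 8.8 mm above the case's face when out, 2.8 mm when in.
- button2_top (a point): Centre of the top of button 2 (number 2 counting from the clear key): round steel push button, 14 mm in diameter, 28 mm from its neighbours; top 8.8 mm above the case's face when out, 2.8 mm when in.
- button3_top (a point): Centre of the top of button 3 (number 3 counting from the clear key): round steel push button, 14 mm in diameter, 28 mm from its neighbours; top 8.8 mm above the case's face when out, 2.8 mm when in.
- button4_top (a point): Centre of the top of button 4 (number 4 counting from the clear key): round steel push button, 14 mm in diameter, 28 mm from its neighbours; top 8.8 mm above the case's face when out, 2.8 mm when in.
- button5_top (a point): Centre of the top of button 5 (next to the thumb slide): round steel push button, 14 mm in diameter, 28 mm from its neighbours; top 8.8 mm above the case's face when out, 2.8 mm when in.
- button1 (a joint): How far button 1 is pressed: 0 out, 0.006 m fully in, straight down. Takes about 0.6 N to move, has no spring and stays where it is left.
- button2 (a joint): How far button 2 is pressed: 0 out, 0.006 m fully in, straight down. Takes about 0.6 N to move, has no spring and stays where it is left.
- button3 (a joint): How far button 3 is pressed: 0 out, 0.006 m fully in, straight down. Takes about 0.6 N to move, has no spring and stays where it is left.
- button4 (a joint): How far button 4 is pressed: 0 out, 0.006 m fully in, straight down. Takes about 0.6 N to move, has no spring and stays where it is left.
- button5 (a joint): How far button 5 is pressed: 0 out, 0.006 m fully in, straight down. Takes about 0.6 N to move, has no spring and stays where it is left.
- thumb_face (a point): Middle of the upright, ribbed push face of the thumb slide, 10 mm above the case's face (the thumbpiece is 30 mm wide in door y and stands 17 mm above the case's face). The face looks to door -x; push it towards door +x. Free space in front of it, above the case and beyond the edge. 40 mm from button 5.
- thumb_slide (a joint): How far the thumb slide (with the bolt, one piece) is pushed over: 0 bolt out, 0.016 m bolt fully in, at a stop; moves along door +x. Spring-returned, 2.5 N to 5 N. The lock blocks it after a few mm unless buttons 2 and 4 are fully in and buttons 1, 3 and 5 are out.
- bolt_tip (a point): Tip of the brass bolt, 22 x 12 mm, standing 16 mm out of the door's edge at the start and flush with the edge when drawn.
- brass_key: Bystander: brass lever key, 75 x 26 x 8 mm, lying on the door piece behind the lock; origin: centre of its underside.
- cam_lock_loose: Bystander: small cylindrical steel cam lock, 25 x 40 x 26 mm, standing face down on the door piece behind the lock; origin: centre of its underside.
- padlock: Bystander: brass padlock, 18 x 42 x 66 mm, standing on the bench left of the door piece; left of it a bench grinder 0.37 m high, and in front (nearer the robot) a key machine up to 0.38 m high with its nearest part about 70 mm from the lock: come over them at 0.4 m and down from above; origin: centre of its underside.
- chuck_key: Bystander: T-shaped steel chuck key, 62 x 62 x 13 mm, on the bench to the right of the door piece, near its bolt edge; origin: centre of its underside.
- key_tag: Bystander: plastic key tag, 85 x 24 x 9 mm, on the bench in front of the door piece; origin: centre of its underside.
- packing_block: Bystander: small brass packing block, 24 x 32 x 21 mm, on the bench to the right of the door piece; origin: centre of its underside.

How it is judged:
On the way, in this order (a step that is already met when the one before it is completed fails the run):
1. the clear key is pressed down and all five buttons are out (value of joint clear_key above 0.0045 m and value of joint each of button1, button2, button3, button4, button5 below 0.0015 m), for 0.1 s.
2. the fourth button is in, the second still out (value of joint button4 above 0.0045 m and value of joint each of button1, button2, button3, button5 below 0.0015 m), for 0.1 s.
3. the second button is in as well, the other three out (value of joint each of button4, button2 above 0.0045 m and value of joint thumb_slide below 0.003 m and value of joint each of button1, button3, button5 below 0.0015 m), for 0.1 s.
At the end, for the whole second after the job is handed in: The thumb slide is pushed at least 13.5 of its 16 mm over and held there by the fingers (more than 1 N), buttons 2 and 4 are in (more than 4.5 mm), buttons 1, 3 and 5 out and the clear key released (less than 1.5 mm) (value of joint thumb_slide above 0.0135 m and value of joint each of button2, button4 above 0.0045 m and value of joint each of button1, button3, button5, clear_key below 0.0015 m and contact force between the fingers and door above 1 N); the arm keeps its last pose, push and grip.
It fails at once if one of the loose things lying about is moved or lifted (more than 15 mm) (distance of any of brass_key, cam_lock_loose, padlock, chuck_key, key_tag, packing_block from where it was at the start of the episode above 0.015 m).
It also fails if it takes over 56 s, if anything falls off the work surface, if the arm or the gripper's body presses on something with over 40 N, if the wrist force passes 120 N, or if a joint passes its speed limit or range.

## Working session

There is one attempt and no reset: what is moved stays moved. The work goes in short steps, Python scripts to look and compute and a shell command to move; the robot and the scene stay as the last step left them, time stands still between calls to the robot, and variables do not carry over. Pictures are saved under pics/ and viewed, at most 10 in all, crops included, and the job is handed in when it is done.

```bash
ls; mkdir -p pics; python3 - <<'E'
from rig import env
import cv2
for n in("top","side"):
    c=env.camera(n);cv2.imwrite(f"pics/{n}0.png",c["frame"]);print({k:v for k,v in c.items() if k!="frame"})
print(env.get_state())
E
```

```text
drive.py
pics
rig.py
{'fovy': 50.88385336261478, 'cx': 329.9911436760599, 'cy': 240.20896577931606, 'D': array([-0.08121996,  0.        ,  0.        ,  0.        ,  0.        ]), 'origin': array([ 0.46878505, -0.20317089,  0.94226082]), 'orientation': array([-2.09871002,  2.14054238, -0.20098656])}
{'fovy': 53.99751583444844, 'cx': 318.74393838512685, 'cy': 238.7002741049877, 'D': array([-0.02482663,  0.        ,  0.        ,  0.        ,  0.        ]), 'origin': array([ 0.38523122, -0.9566035 ,  0.38407392]), 'orientation': array([-1.93478796,  0.29970076, -0.21024003])}
{'t': 0.1, 'joints': array([ 9.10710047e-01,  1.81478995e-01,  1.60787371e+00, -1.50181394e-05,
        1.35378859e+00, -2.06293813e-01]), 'dq': array([-6.58585838e-05, -1.07886980e-03, -4.39463418e-03,  3.76176329e-04,
       -8.86208235e-04, -1.45046976e-03]), 'joint_efforts': array([ 6.88600139e-04, -4.45874834e+01, -3.52237952e+01, -1.77904612e-04,
        4.15454357e-03, -5.52793063e-05]), 'position': array([0.2519159 , 0.51664039, 0.40388372]), 'ee_rot': array([-7.06566698e-01, -3.06045136e+00,  2.21711389e-03]), 'ft_force': array([ 0.58912847, -0.23602376, -0.04087028]), 'wrist_torque': array([ 0.05226478,  0.05650673, -0.00363847]), 'grip_force': 0.0, 'width': 0.08572282802255199}
```

View pics/top0.png

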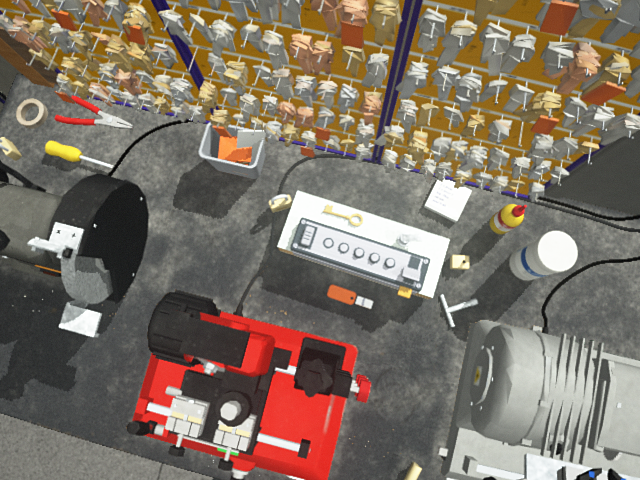

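View pics/side0.png

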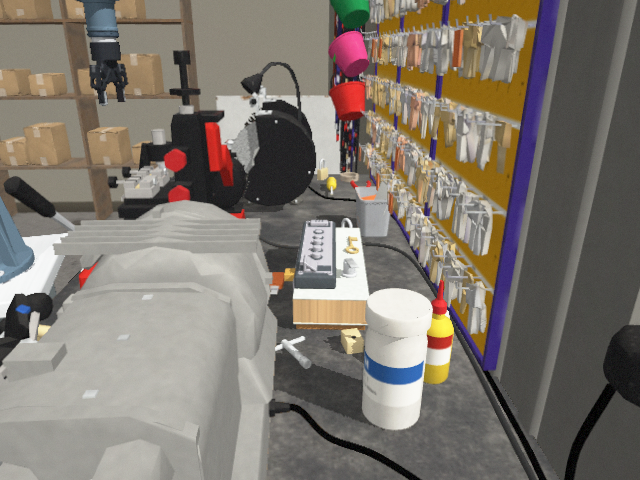

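```bash
python3 - <<'E'
import cv2
f=cv2.imread("pics/top0.png")
cv2.imwrite("pics/crop0.png",cv2.resize(f[185:305,270:470],None,fx=4,fy=4,interpolation=cv2.INTER_CUBIC))
E
```

```text
(no output)
```

View pics/crop0.png

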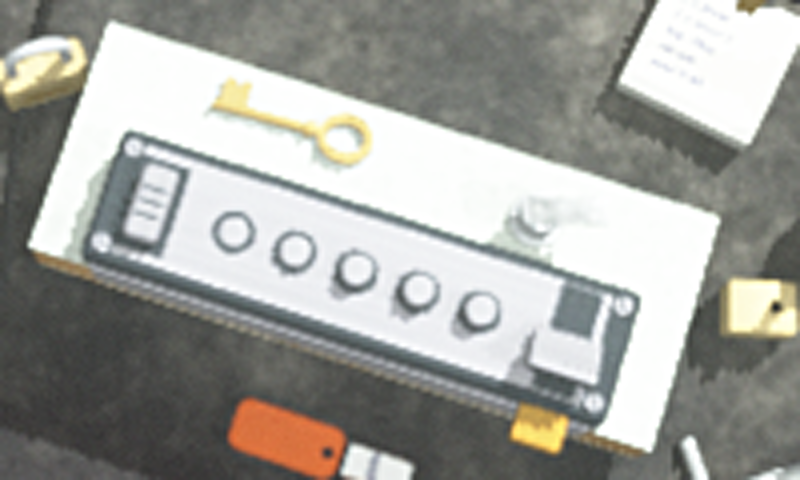

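```bash
cat > h.py <<'E'
import numpy as np,cv2
from scipy.spatial.transform import Rotation as R
def K(c):
    f=240/np.tan(np.radians(c["fovy"])/2);return np.array([[f,0,c["cx"]],[0,f,c["cy"]],[0,0,1]])
def ray(c,uv):
    p=cv2.undistortPoints(np.array(uv,float).reshape(-1,1,2),K(c),c["D"])[:,0]
    return R.from_rotvec(c["orientation"]).apply(np.c_[p,np.ones(len(p))])
def plane(c,uv,z):
    d=ray(c,uv);o=c["origin"];return o+d*((z-o[2])/d[:,2])[:,None]
def proj(c,P):
    r=R.from_rotvec(c["orientation"]).inv();t=-r.apply(c["origin"])
    return cv2.projectPoints(np.array(P,float).reshape(-1,1,3),r.as_rotvec(),t,K(c),c["D"])[0][:,0]
def crop(uv,x0=270,y0=185,s=4): return (np.array(uv,float)+.5)/s-.5+[x0,y0]
E
python3 - <<'E'
from rig import env
from h import *
np.set_printoptions(precision=4,suppress=True)
c=env.camera("top")
row=plane(c,crop([(153,204),(234,231),(296,250),(357,270),(418,290),(480,310)]),.0868)
print(row)
s=np.array([0,38,66,94,122,150])/1e3
A=np.c_[np.ones(6),s]
q,res,*_=np.linalg.lstsq(A,row[:,:2],rcond=None);print("fit",q,np.linalg.norm(q[1]),A@q-row[:,:2])
print("door",plane(c,crop([(108,20),(720,213),(652,452),(30,250)]),.056))
print("screws",plane(c,crop([(134,147),(625,305),(593,402),(101,242)]),.078))
print("bolt",plane(c,crop([(538,430)]),.066))
print("thumb",plane(c,crop([(533,370),(597,384),(545,330),(606,347)]),.095))
st=env.get_state();print(R.from_rotvec(st["ee_rot"]).as_matrix())
f=cv2.imread("pics/side0.png")
cv2.imwrite("pics/crop1.png",cv2.resize(f[205:305,270:390],None,fx=5,fy=5,interpolation=cv2.INTER_CUBIC))
cv2.imwrite("pics/crop2.png",cv2.resize(c["frame"][250:300,380:450],None,fx=10,fy=10,interpolation=cv2.INTER_CUBIC))
E
```

```text
[[ 0.6436 -0.1645  0.0868]
 [ 0.631  -0.1994  0.0868]
 [ 0.6221 -0.2259  0.0868]
 [ 0.6128 -0.2519  0.0868]
 [ 0.6036 -0.2778  0.0868]
 [ 0.5944 -0.3041  0.0868]]
fit [[ 0.6435 -0.1643]
 [-0.3274 -0.9313]] 0.9871289138497693 [[-0.      0.0002]
 [ 0.0001 -0.0004]
 [-0.0002  0.0001]
 [-0.0001  0.    ]
 [ 0.     -0.0001]
 [ 0.0001  0.0001]]
door [[ 0.7361 -0.1435  0.056 ]
 [ 0.6406 -0.4177  0.056 ]
 [ 0.5343 -0.3809  0.056 ]
 [ 0.63   -0.1079  0.056 ]]
screws [[ 0.6711 -0.156   0.078 ]
 [ 0.5965 -0.3683  0.078 ]
 [ 0.5547 -0.3522  0.078 ]
 [ 0.6289 -0.1413  0.078 ]]
bolt [[ 0.5442 -0.3297  0.066 ]]
thumb [[ 0.5671 -0.3245  0.095 ]
 [ 0.5606 -0.3513  0.095 ]
 [ 0.584  -0.3304  0.095 ]
 [ 0.5762 -0.356   0.095 ]]
[[-0.8988  0.4384 -0.0008]
 [ 0.4384  0.8988 -0.0011]
 [ 0.0002 -0.0013 -1.    ]]
```

View pics/crop1.png

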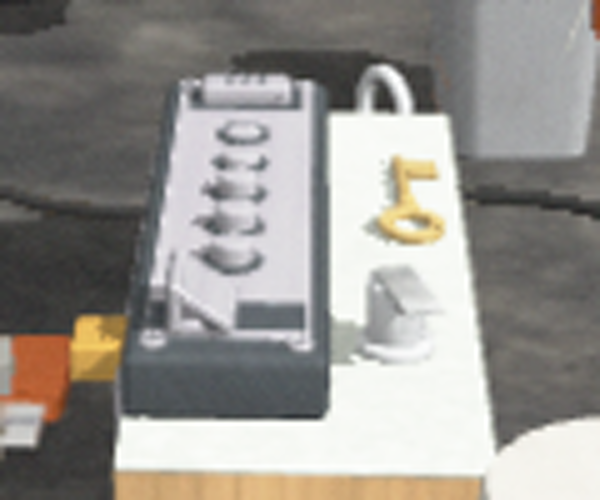

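View pics/crop2.png

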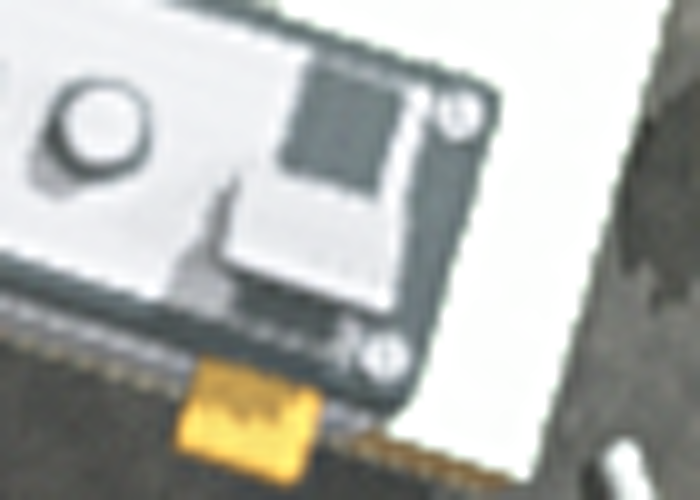

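Top view: clear key at pixel (308,236), buttons 1–5 from (328,243) to (390,262), and thumb slide at (411,278). Side view: the slide has an upright face on its -x side, and the bolt is on the -x edge. Door yaw is about -19.3°, with the centre at about (0.635,-0.2625). First I'll raise and turn so that tool x = door y and tool y = door x.

The rows are not in the units I measure in: shifts go in shares of 0.5 m and turns go in shares of 90 degrees. I convert before sending: -0.02 m is -0.04, 0.12 rad is 0.0764.

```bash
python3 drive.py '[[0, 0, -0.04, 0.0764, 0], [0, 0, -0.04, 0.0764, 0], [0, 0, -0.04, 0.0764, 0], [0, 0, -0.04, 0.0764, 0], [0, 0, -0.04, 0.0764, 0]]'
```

```text
refused: ROWS must be an object with the rows under "motion". Nothing was moved.
```

I used the wrong layout. The manual says an object with the rows under "motion"; once more.

```bash
python3 drive.py '{"motion":[[0, 0, -0.04, 0.0764, 0], [0, 0, -0.04, 0.0764, 0], [0, 0, -0.04, 0.0764, 0], [0, 0, -0.04, 0.0764, 0], [0, 0, -0.04, 0.0764, 0]]}'
python3 drive.py '{"motion":[[0, 0, -0.04, 0.0764, 0], [0, 0, -0.04, 0.0764, 0], [0, 0, -0.04, 0.0764, 0], [0, 0, -0.04, 0.0764, 0], [0, 0, -0.04, 0.0764, 0]]}'
python3 drive.py '{"motion":[[0, 0, 0, 0.0764, 0], [0, 0, 0, 0.0764, 0], [0, 0, 0, 0.0089, 0], [0, 0, 0, 0, 0]]}'
python3 - <<'E'
from rig import env
from h import *
s=env.get_state();M=R.from_rotvec(s["ee_rot"]).as_matrix();print(M,s["joints"],M.T@(np.array([.6436,-.1645,.6])-s["position"]))
E
```

```text
t: 0.57
position: [0.252, 0.5167, 0.5052]
ee_rot: [-1.588, -2.711, 0.001]
ft_force: [-0.5, 0.4, 0.4]
width: 0.0255
grip_force: 0.0
t: 0.98
position: [0.252, 0.5167, 0.6053]
ee_rot: [2.318, 2.12, -0.001]
ft_force: [1.0, -0.5, -0.0]
width: -0.0002
grip_force: 0.0
t: 1.32
position: [0.2521, 0.5168, 0.6042]
ee_rot: [2.56, 1.82, -0.001]
ft_force: [-0.1, -0.3, 0.9]
width: -0.0001
grip_force: 0.0
[[ 3.28306480e-01  9.44571091e-01 -5.56673270e-04]
 [ 9.44570839e-01 -3.28306831e-01 -7.44726127e-04]
 [-8.86206407e-04 -2.81318924e-04 -9.99999568e-01]] [ 9.10693572e-01  9.46180911e-02  1.31139437e+00 -1.71672805e-05
  1.73650983e+00  1.24520113e+00] [-0.51501041  0.59351289  0.00448579]
```

To row units: 0.0297 m is 0.0594, -0.0257 m is -0.0514.

```bash
python3 drive.py '{"motion":[[-0.0514, 0.0594, 0, 0, 0], [-0.0514, 0.0594, 0, 0, 0], [-0.0514, 0.0594, 0, 0, 0], [-0.0514, 0.0594, 0, 0, 0], [-0.0514, 0.0594, 0, 0, 0]]}'
python3 drive.py '{"motion":[[-0.0514, 0.0594, 0, 0, 0], [-0.0514, 0.0594, 0, 0, 0], [-0.0514, 0.0594, 0, 0, 0], [-0.0514, 0.0594, 0, 0, 0], [-0.0514, 0.0594, 0, 0, 0]]}'
python3 drive.py '{"motion":[[-0.0514, 0.0594, 0, 0, 0], [-0.0514, 0.0594, 0, 0, 0], [-0.0514, 0.0594, 0, 0, 0], [-0.0514, 0.0594, 0, 0, 0], [-0.0514, 0.0594, 0, 0, 0]]}'
python3 drive.py '{"motion":[[-0.0514, 0.0594, 0, 0, 0], [-0.0514, 0.0594, 0, 0, 0], [-0.0514, 0.0594, 0, 0, 0], [-0.0514, 0.0594, 0, 0, 0], [-0.0514, 0.0594, 0, 0, 0]]}'
python3 drive.py '{"motion":[[0, 0, 0, 0, 0], [0, 0, 0, 0, 0]]}'
cat > go.py <<'E'
import sys
from rig import env
from h import *
np.set_printoptions(precision=4,suppress=True)
s=env.get_state();M=R.from_rotvec(s["ee_rot"]).as_matrix()
T={"key":(.6436,-.1645),"b4":(.6036,-.2778),"b2":(.6221,-.2259),"th":(.565,-.337)}
print(s["joints"],s["ft_force"],M[:,0])
for k,v in T.items(): print(k,M.T@(np.array([*v,.173+.0868])-s["position"]))
E
python3 go.py
```

```text
t: 1.73
position: [0.35, 0.3449, 0.6042]
ee_rot: [2.558, 1.823, -0.001]
ft_force: [1.4, 0.9, 0.2]
width: -0.0002
grip_force: 0.0
t: 2.15
position: [0.4478, 0.1742, 0.6044]
ee_rot: [-2.559, -1.822, 0.0]
ft_force: [0.4, 1.1, -0.2]
width: -0.0003
grip_force: 0.0
t: 2.57
position: [0.5456, 0.0038, 0.6043]
ee_rot: [-2.559, -1.822, 0.001]
ft_force: [0.6, 0.9, 0.3]
width: -0.0001
grip_force: 0.0
t: 2.98
position: [0.6434, -0.1666, 0.6039]
ee_rot: [-2.558, -1.822, 0.001]
ft_force: [0.2, -0.4, 0.4]
width: -0.0002
grip_force: 0.0
t: 3.15
position: [0.6436, -0.1673, 0.6016]
ee_rot: [-2.559, -1.815, 0.004]
ft_force: [0.4, -0.2, -0.5]
width: 0.0001
grip_force: 0.0
[-0.4324  0.3104  1.0642  0.      1.7716 -0.0955] [ 0.3848 -0.1735 -0.4563] [0.3306 0.9438 0.0004]
key [0.0025 0.0006 0.3418]
b4 [-0.1177  0.0003  0.3418]
b2 [-0.0626  0.0006  0.3418]
th [-0.1863 -0.0165  0.3418]
```

To row units: 0.04 m is 0.08, 0.001 m is 0.002.

```bash
python3 drive.py '{"motion":[[0.002, 0, 0.08, 0, 0], [0.002, 0, 0.08, 0, 0], [0, 0, 0.08, 0, 0], [0, 0, 0.08, 0, 0], [0, 0, 0.08, 0, 0]]}'
python3 drive.py '{"motion":[[0, 0, 0.08, 0, 0], [0, 0, 0.08, 0, 0], [0, 0, 0.08, 0, 0], [0, 0, 0, 0, 0], [0, 0, 0, 0, 0]]}'
python3 go.py; python3 - <<'E'
from rig import env
import cv2
f=env.camera("side")["frame"];cv2.imwrite("pics/s1.png",cv2.resize(f[130:330,200:420],None,fx=3,fy=3,interpolation=cv2.INTER_CUBIC))
E
```

```text
t: 3.57
position: [0.6427, -0.1611, 0.4037]
ee_rot: [2.558, 1.822, 0.001]
ft_force: [0.5, -0.1, 0.1]
width: 0.0002
grip_force: 0.0
t: 3.98
position: [0.6424, -0.1614, 0.283]
ee_rot: [-2.556, -1.818, 0.004]
ft_force: [0.8, -0.2, 1.0]
width: -0.0002
grip_force: 0.0
[-0.425   0.492   1.4608  0.0002  1.1944 -0.0906] [ 0.7686 -0.1749  1.0072] [0.3282 0.9446 0.0007]
key [-0.0026  0.0023  0.0232]
b4 [-0.1227  0.0017  0.0231]
b2 [-0.0676  0.0022  0.0232]
th [-0.1913 -0.0153  0.0232]
```

View pics/s1.png

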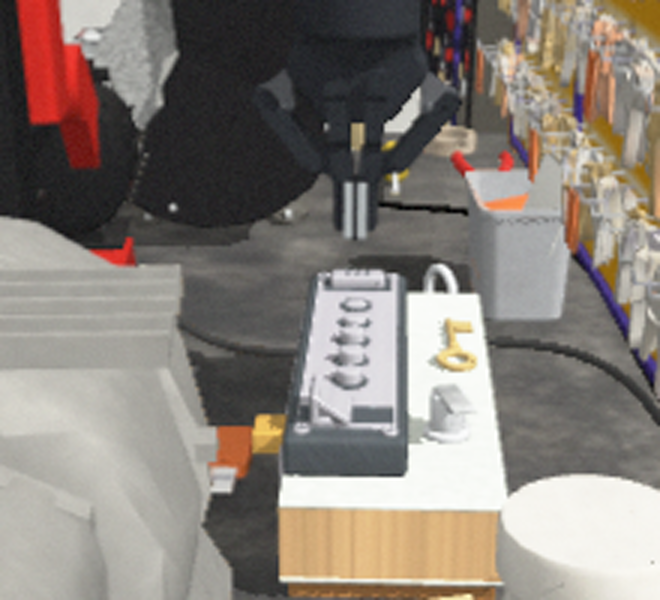

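The side view shows the closed fingers (about 28 mm thick, tip at (355,238)) squarely above the clear key at (358,275). Now I'll press it.

To row units: 0.01 m is 0.02, -0.002 m is -0.004.

```bash
python3 drive.py '{"motion":[[-0.004, 0.004, 0.02, 0, 0], [0, 0, 0.016, 0, 0], [0, 0, 0, 0, 0], [0, 0, 0, 0, 0]]}'; python3 go.py
python3 drive.py '{"motion":[[0, 0, 0.006, 0, 0], [0, 0, 0.006, 0, 0], [0, 0, 0.004, 0, 0], [0, 0, 0, 0, 0]]}'
python3 drive.py '{"motion":[[0, 0, 0.004, 0, 0], [0, 0, 0, 0, 0]]}'; python3 go.py
```

```text
t: 4.37
position: [0.6447, -0.1654, 0.2673]
ee_rot: [2.562, 1.817, 0.0]
ft_force: [-0.0, -0.4, 0.8]
width: -0.0002
grip_force: 0.0
[-0.4291  0.5157  1.4612  0.      1.1641 -0.0922] [-0.034  -0.3707  0.775 ] [ 0.3306  0.9438 -0.    ]
key [ 0.0005 -0.0013  0.0075]
b4 [-0.1196 -0.0016  0.0075]
b2 [-0.0645 -0.0013  0.0075]
th [-0.1883 -0.0185  0.0075]
t: 4.7
position: [0.6447, -0.1654, 0.2586]
ee_rot: [2.562, 1.817, 0.0]
ft_force: [0.6, 0.3, 0.9]
width: -0.0002
grip_force: 0.7
t: 4.87
position: [0.6447, -0.1654, 0.2568]
ee_rot: [2.562, 1.817, 0.0]
ft_force: [0.1, -1.1, 2.5]
width: 0.0003
grip_force: 1.1
[-0.4291  0.5289  1.4654 -0.      1.1467 -0.0921] [ 0.1465 -1.11    2.5216] [ 0.3307  0.9437 -0.0001]
key [ 0.0005 -0.0014 -0.003 ]
b4 [-0.1196 -0.0017 -0.0029]
b2 [-0.0645 -0.0014 -0.0029]
th [-0.1883 -0.0185 -0.003 ]
```

To row units: 0.002 m is 0.004.

```bash
python3 drive.py '{"motion":[[0, 0, 0.004, 0, 0], [0, 0, 0, 0, 0]]}';python3 drive.py '{"motion":[[0, 0, 0.002, 0, 0], [0, 0, 0, 0, 0]]}';python3 drive.py '{"motion":[[0, 0, 0.002, 0, 0], [0, 0, 0, 0, 0], [0, 0, 0, 0, 0]]}'
```

```text
t: 5.03
position: [0.6447, -0.1654, 0.2548]
ee_rot: [2.562, 1.817, 0.001]
ft_force: [-0.1, -0.4, 3.2]
width: 0.0001
grip_force: 1.6
t: 5.2
position: [0.6447, -0.1654, 0.2542]
ee_rot: [2.562, 1.817, 0.0]
ft_force: [-0.6, 0.1, 5.5]
width: -0.0004
grip_force: 2.8
t: 5.45
position: [0.6448, -0.1654, 0.2542]
ee_rot: [2.562, 1.817, 0.0]
ft_force: [-3.4, 1.5, 10.4]
width: -0.0001
grip_force: 5.4
```

To row units: -0.02 m is -0.04, -0.01 m is -0.02.

```bash
python3 drive.py '{"motion":[[0, 0, 0, 0, 0], [0, 0, -0.02, 0, 0], [0, 0, -0.04, 0, 0], [0, 0, 0, 0, 0], [0, 0, 0, 0, 0]]}'; python3 go.py; python3 - <<'E'
from rig import env
import cv2
f=env.camera("side")["frame"];cv2.imwrite("pics/s2.png",cv2.resize(f[205:305,270:390],None,fx=5,fy=5,interpolation=cv2.INTER_CUBIC))
E
```

```text
t: 5.87
position: [0.645, -0.1655, 0.2838]
ee_rot: [2.561, 1.816, 0.002]
ft_force: [0.1, 0.0, -0.2]
width: 0.0004
grip_force: 0.0
[-0.429   0.4959  1.4534  0.      1.19   -0.0921] [ 0.0799  0.0081 -0.1713] [ 0.3306  0.9438 -0.0002]
key [ 0.0005 -0.0017  0.024 ]
b4 [-0.1197 -0.002   0.024 ]
b2 [-0.0646 -0.0017  0.024 ]
th [-0.1883 -0.0188  0.024 ]
```

View pics/s2.png

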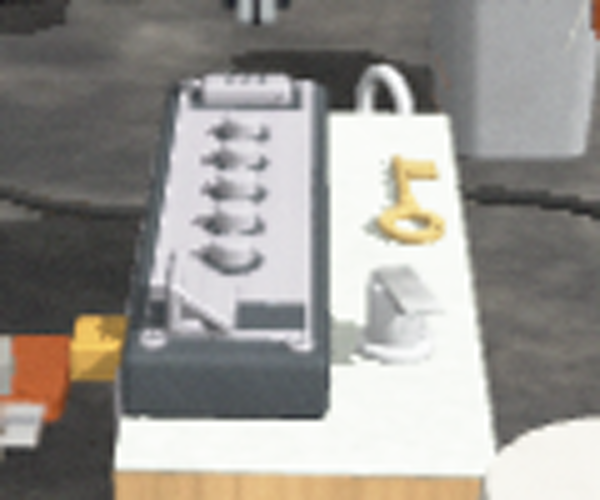

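Button 1 now casts a shadow like the others at (240,130), so all five are out. Next I'll move to button 4 and press it.

To row units: -0.03 m is -0.06, -0.002 m is -0.004.

```bash
python3 drive.py '{"motion":[[-0.06, -0.004, 0, 0, 0], [-0.06, 0, 0, 0, 0], [-0.06, 0, 0, 0, 0], [-0.06, 0, 0, 0, 0], [0, 0, 0, 0, 0]]}'; python3 drive.py '{"motion":[[0, 0, 0.028, 0, 0], [0, 0, 0, 0, 0], [0, 0, 0, 0, 0]]}'; python3 go.py
```

```text
t: 6.33
position: [0.6008, -0.2826, 0.2812]
ee_rot: [-2.566, -1.812, 0.004]
ft_force: [0.4, 0.5, 0.5]
width: -0.0002
grip_force: 0.0
t: 6.58
position: [0.6025, -0.2764, 0.2659]
ee_rot: [-2.558, -1.816, 0.002]
ft_force: [0.4, 1.3, 0.0]
width: -0.0002
grip_force: 0.0
[-0.6088  0.5136  1.4675  0.0003  1.1653 -0.2728] [0.3727 1.3412 0.0263] [0.3298 0.944  0.0016]
key [0.1192 0.0019 0.0063]
b4 [-0.001   0.0016  0.0061]
b2 [0.0541 0.0019 0.0062]
th [-0.0696 -0.0154  0.0061]
```

To row units: 0.003 m is 0.006, -0.001 m is -0.002.

```bash
python3 drive.py '{"motion":[[-0.002, 0.002, 0.006, 0, 0], [0, 0, 0.006, 0, 0], [0, 0, 0.006, 0, 0], [0, 0, 0, 0, 0]]}'; python3 go.py;python3 drive.py '{"motion":[[0, 0, 0.004, 0, 0], [0, 0, 0, 0, 0]]}';python3 drive.py '{"motion":[[0, 0, 0.002, 0, 0], [0, 0, 0, 0, 0], [0, 0, 0, 0, 0]]}'
```

```text
t: 6.92
position: [0.6037, -0.2785, 0.2589]
ee_rot: [-2.561, -1.818, 0.0]
ft_force: [-0.2, 0.2, 0.1]
width: 0.0001
grip_force: 0.0
[-0.6104  0.5252  1.4661  0.      1.1512 -0.2742] [-0.1761  0.2108  0.0605] [0.3299 0.944  0.0003]
key [ 0.1208  0.     -0.0008]
b4 [ 0.0006 -0.0003 -0.0009]
b2 [ 0.0557 -0.     -0.0008]
th [-0.068  -0.0173 -0.0009]
t: 7.08
position: [0.6037, -0.279, 0.2575]
ee_rot: [-2.562, -1.818, 0.0]
ft_force: [-0.8, 0.4, -0.0]
width: 0.0004
grip_force: 0.0
t: 7.33
position: [0.6036, -0.2793, 0.2568]
ee_rot: [2.562, 1.817, 0.0]
ft_force: [-0.5, -0.2, 0.4]
width: 0.0
grip_force: 0.0
```

To row units: 0.002 m is 0.004, 0.001 m is 0.002.

```bash
python3 drive.py '{"motion":[[0.002, 0, 0.004, 0, 0], [0, 0, 0, 0, 0]]}';python3 drive.py '{"motion":[[0, 0, 0.002, 0, 0], [0, 0, 0, 0, 0]]}';python3 drive.py '{"motion":[[0, 0, 0.002, 0, 0], [0, 0, 0, 0, 0], [0, 0, 0, 0, 0]]}'; python3 go.py
```

```text
t: 7.5
position: [0.6039, -0.2782, 0.2545]
ee_rot: [-2.563, -1.817, -0.0]
ft_force: [-0.3, 0.2, 0.1]
width: -0.0
grip_force: 0.2
t: 7.67
position: [0.604, -0.2782, 0.2542]
ee_rot: [-2.562, -1.817, 0.0]
ft_force: [-1.3, 0.7, 4.4]
width: -0.0
grip_force: 1.9
t: 7.92
position: [0.604, -0.2782, 0.2541]
ee_rot: [2.562, 1.818, -0.0]
ft_force: [-4.0, 2.2, 8.8]
width: 0.0001
grip_force: 4.7
[-0.6097  0.5314  1.468  -0.0001  1.1421 -0.2728] [-3.9706  2.2213  8.8364] [ 0.3305  0.9438 -0.0001]
key [ 0.1204 -0.0002 -0.0057]
b4 [ 0.0002 -0.0006 -0.0057]
b2 [ 0.0553 -0.0002 -0.0057]
th [-0.0684 -0.0174 -0.0057]
```

Button 4 bottomed. On to button 2.

To row units: -0.018 m is -0.036, -0.01 m is -0.02.

```bash
python3 drive.py '{"motion":[[0, 0, 0, 0, 0], [0, 0, -0.02, 0, 0], [0, 0, -0.036, 0, 0], [0, 0, 0, 0, 0]]}'; python3 drive.py '{"motion":[[0.0554, 0, 0, 0, 0], [0.0554, 0, 0, 0, 0], [0, 0, 0, 0, 0], [0, 0, 0, 0, 0]]}'; python3 go.py
```

```text
t: 8.25
position: [0.6051, -0.2789, 0.2844]
ee_rot: [2.558, 1.814, 0.003]
ft_force: [1.3, -0.8, 0.7]
width: -0.0003
grip_force: 0.0
t: 8.58
position: [0.6226, -0.2246, 0.2802]
ee_rot: [-2.56, -1.82, 0.0]
ft_force: [-0.2, 0.1, -0.1]
width: -0.0002
grip_force: 0.0
[-0.5251  0.493   1.4656 -0.0001  1.1832 -0.1906] [-0.1554  0.1087 -0.0865] [ 0.3283  0.9446 -0.    ]
key [0.0637 0.0001 0.0204]
b4 [-0.0565 -0.0005  0.0204]
b2 [-0.0014 -0.      0.0204]
th [-0.1251 -0.0175  0.0204]
```

To row units: 0.01 m is 0.02, 0.006 m is 0.012.

```bash
python3 drive.py '{"motion":[[-0.002, 0, 0.02, 0, 0], [0, 0, 0.012, 0, 0], [0, 0, 0, 0, 0], [0, 0, 0, 0, 0]]}'; python3 go.py; python3 drive.py '{"motion":[[0, 0, 0.006, 0, 0], [0, 0, 0.006, 0, 0], [0, 0, 0.004, 0, 0], [0, 0, 0.002, 0, 0], [0, 0, 0, 0, 0]]}'; python3 go.py
```

```text
t: 8.92
position: [0.6213, -0.2276, 0.2633]
ee_rot: [-2.562, -1.815, 0.002]
ft_force: [-0.3, 0.1, 0.5]
width: 0.0003
grip_force: 0.0
[-0.5302  0.5139  1.4731 -0.0001  1.1568 -0.1919] [-0.318   0.1013  0.5121] [0.3319 0.9433 0.0004]
key [0.067  0.0001 0.0035]
b4 [-0.0532  0.      0.0035]
b2 [0.0019 0.0002 0.0035]
th [-0.1218 -0.0168  0.0035]
t: 9.33
position: [0.6219, -0.2269, 0.2554]
ee_rot: [-2.562, -1.817, 0.0]
ft_force: [-0.6, -0.1, -0.6]
width: -0.0002
grip_force: 0.0
[-0.5288  0.524   1.4761  0.      1.1418 -0.1917] [-0.6264 -0.1121 -0.5796] [0.3307 0.9437 0.0001]
key [ 0.0661 -0.0001 -0.0044]
b4 [-0.0541 -0.0004 -0.0044]
b2 [ 0.001  -0.0001 -0.0044]
th [-0.1227 -0.0173 -0.0044]
```

To row units: 0.001 m is 0.002.

```bash
python3 drive.py '{"motion":[[0, 0, 0.002, 0, 0], [0, 0, 0, 0, 0]]}';python3 drive.py '{"motion":[[0, 0, 0.002, 0, 0], [0, 0, 0.002, 0, 0], [0, 0, 0, 0, 0], [0, 0, 0, 0, 0]]}'; python3 drive.py '{"motion":[[0, 0, -0.02, 0, 0], [0, 0, -0.04, 0, 0], [0, 0, -0.04, 0, 0], [0, 0, 0, 0, 0], [0, 0, 0, 0, 0]]}';python3 go.py
```

```text
t: 9.5
position: [0.6219, -0.2268, 0.2546]
ee_rot: [-2.562, -1.817, 0.0]
ft_force: [0.0, -0.4, 0.8]
width: -0.0
grip_force: 0.0
t: 9.83
position: [0.6221, -0.2268, 0.2541]
ee_rot: [2.562, 1.818, 0.0]
ft_force: [-3.6, 2.3, 7.5]
width: 0.0002
grip_force: 4.1
t: 10.25
position: [0.6225, -0.2272, 0.3046]
ee_rot: [2.56, 1.816, 0.002]
ft_force: [-0.0, -0.6, -1.2]
width: -0.0
grip_force: 0.0
[-0.5287  0.4652  1.4517  0.      1.221  -0.1917] [-0.006 -0.606 -1.247] [ 0.3306  0.9438 -0.0007]
key [ 0.0662 -0.001   0.0447]
b4 [-0.054  -0.0013  0.0448]
b2 [ 0.0011 -0.001   0.0448]
th [-0.1226 -0.0181  0.0448]
```

To row units: -0.035 m is -0.07, -0.028 m is -0.056.

```bash
python3 drive.py '{"motion":[[-0.07, 0, 0, 0, 0], [-0.07, 0, 0, 0, 0], [-0.07, -0.02, 0, 0, 0], [-0.035, -0.056, 0, 0, 0], [0, 0, 0, 0, 0]]}'; python3 drive.py '{"motion":[[0, 0, 0.04, 0, 0], [0, 0, 0, 0, 0], [0, 0, 0, 0, 0]]}';python3 go.py; python3 - <<'E'
from rig import env
import cv2
f=env.camera("side")["frame"];cv2.imwrite("pics/s3.png",cv2.resize(f[150:310,220:400],None,fx=3.7,fy=3.7,interpolation=cv2.INTER_CUBIC))
E
```

```text
t: 10.67
position: [0.541, -0.332, 0.3]
ee_rot: [-2.561, -1.809, 0.005]
ft_force: [0.5, 0.5, -1.2]
width: -0.0006
grip_force: 0.0
t: 10.92
position: [0.5449, -0.3292, 0.2806]
ee_rot: [-2.559, -1.815, 0.001]
ft_force: [-0.1, -0.3, -1.1]
width: 0.0
grip_force: 0.0
[-0.7297  0.444   1.5357  0.0001  1.1665 -0.3926] [-0.0704 -0.3286 -1.0688] [0.3308 0.9437 0.0019]
key [0.1881 0.0388 0.021 ]
b4 [0.0679 0.0385 0.0207]
b2 [0.123  0.0388 0.0208]
th [-0.0007  0.0216  0.0207]
```

View pics/s3.png

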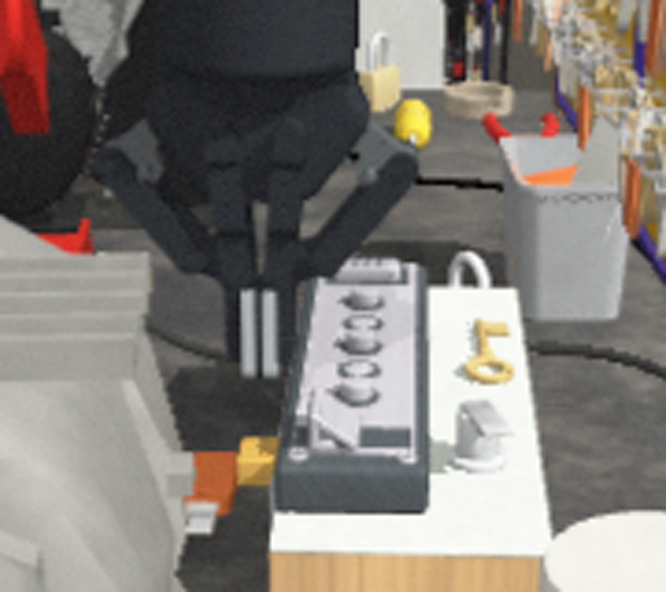

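Buttons 2 (363,323) and 4 (360,370) are in, and 1, 3 and 5 are out. The fingers stand about 7 mm in front of the thumb face, so I'll go down and push.

To row units: 0.014 m is 0.028, 0.01 m is 0.02.

```bash
python3 drive.py '{"motion":[[0, 0, 0.028, 0, 0], [0, 0, 0.02, 0, 0], [0, 0, 0, 0, 0], [0, 0, 0, 0, 0]]}';python3 go.py; python3 drive.py '{"motion":[[0, 0.008, 0, 0, 0], [0, 0.008, 0, 0, 0], [0, 0, 0, 0, 0]]}';python3 go.py
```

```text
t: 11.3
position: [0.5454, -0.3294, 0.2573]
ee_rot: [-2.56, -1.817, 0.001]
ft_force: [0.0, 0.2, 0.6]
width: 0.0002
grip_force: 0.0
[-0.7293  0.4744  1.5456 -0.      1.1242 -0.3927] [0.0302 0.1727 0.6007] [0.3303 0.9439 0.001 ]
key [ 0.1881  0.0383 -0.0024]
b4 [ 0.0679  0.0379 -0.0026]
b2 [ 0.123   0.0382 -0.0025]
th [-0.0007  0.021  -0.0026]
t: 11.55
position: [0.5536, -0.3327, 0.2589]
ee_rot: [-2.562, -1.818, 0.0]
ft_force: [-3.6, 0.9, 0.2]
width: 0.0
grip_force: 1.4
[-0.7245  0.4885  1.521  -0.0002  1.1324 -0.3877] [-3.6429  0.8967  0.184 ] [ 0.3305  0.9438 -0.    ]
key [ 0.1885  0.0294 -0.0009]
b4 [ 0.0684  0.0291 -0.0009]
b2 [ 0.1235  0.0294 -0.0009]
th [-0.0003  0.0122 -0.0009]
```

To row units: 0.004 m is 0.008, 0.001 m is 0.002.

```bash
python3 drive.py '{"motion":[[0, 0.008, 0.002, 0, 0], [0, 0.008, 0, 0, 0], [0, 0, 0, 0, 0]]}'; python3 drive.py '{"motion":[[0, 0.006, 0, 0, 0], [0, 0, 0, 0, 0], [0, 0, 0, 0, 0]]}';python3 drive.py '{"motion":[[0, 0.004, 0, 0, 0], [0, 0, 0, 0, 0], [0, 0, 0, 0, 0]]}';python3 go.py
```

```text
t: 11.8
position: [0.5613, -0.3355, 0.2585]
ee_rot: [2.562, 1.817, 0.0]
ft_force: [-3.6, 1.9, 5.4]
width: 0.0001
grip_force: 2.9
t: 12.05
position: [0.5636, -0.3363, 0.2583]
ee_rot: [2.562, 1.817, -0.0]
ft_force: [-3.6, 2.3, 6.5]
width: -0.0003
grip_force: 3.2
t: 12.3
position: [0.5654, -0.337, 0.2583]
ee_rot: [2.562, 1.817, -0.0]
ft_force: [-4.6, 1.8, 6.0]
width: -0.0002
grip_force: 3.4
[-0.7174  0.5128  1.4862 -0.0002  1.1424 -0.3804] [-4.6096  1.7602  6.0128] [ 0.3306  0.9438 -0.0002]
key [ 0.1886  0.0168 -0.0015]
b4 [ 0.0685  0.0165 -0.0015]
b2 [ 0.1236  0.0168 -0.0015]
th [-0.0002 -0.0003 -0.0015]
```

```bash
python3 - <<'E'
from rig import env
import cv2,numpy as np
f=env.camera("side")["frame"];g=env.camera("top")["frame"]
a=cv2.resize(f[220:310,280:390],None,fx=4,fy=4,interpolation=cv2.INTER_CUBIC)
b=cv2.resize(g[230:320,360:450],None,fx=4,fy=4,interpolation=cv2.INTER_CUBIC)
cv2.imwrite("pics/s4.png",np.hstack([a,b]))
E
```

```text
(no output)
```

View pics/s4.png

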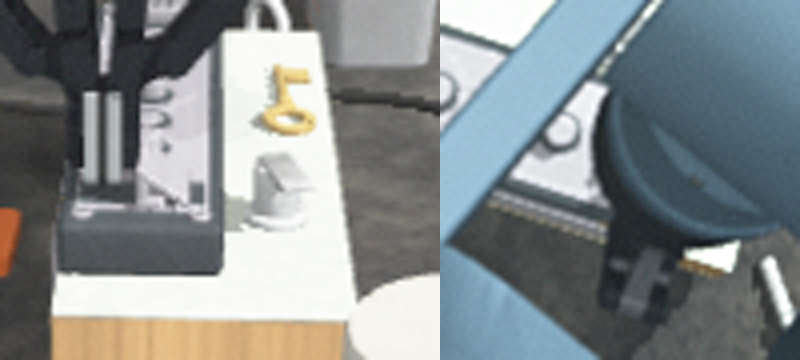

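The bolt has gone in past the door edge, and the finger edge is on the thumb face at (137,180). I'll keep pushing to the stop.

To row units: 0.002 m is 0.004, -0.001 m is -0.002.

```bash
python3 drive.py '{"motion":[[0, 0.004, -0.002, 0, 0], [0, 0, 0, 0, 0], [0, 0, 0, 0, 0]]}'; python3 drive.py '{"motion":[[0, 0.004, 0, 0, 0], [0, 0, 0, 0, 0], [0, 0, 0, 0, 0]]}';python3 drive.py '{"motion":[[0, 0.004, 0, 0, 0], [0, 0, 0, 0, 0], [0, 0, 0, 0, 0]]}';python3 go.py
```

```text
t: 12.65
position: [0.5665, -0.3374, 0.2585]
ee_rot: [-2.561, -1.816, 0.002]
ft_force: [-6.5, 2.6, 5.1]
width: -0.0001
grip_force: 4.3
t: 12.9
position: [0.5675, -0.3378, 0.2584]
ee_rot: [-2.558, -1.814, 0.006]
ft_force: [-14.0, 5.1, 10.1]
width: 0.0001
grip_force: 8.4
t: 13.15
position: [0.5683, -0.3381, 0.2583]
ee_rot: [-2.555, -1.812, 0.009]
ft_force: [-21.4, 8.2, 14.2]
width: 0.0001
grip_force: 12.7
[-0.7151  0.522   1.4725 -0.0034  1.1577 -0.3769] [-21.3894   8.1726  14.2476] [0.3304 0.9438 0.001 ]
key [ 0.1888  0.0137 -0.0015]
b4 [ 0.0686  0.0133 -0.0016]
b2 [ 0.1237  0.0136 -0.0015]
th [-0.     -0.0035 -0.0015]
```

```bash
python3 drive.py '{"motion":[[0, 0, 0, 0, 0], [0, 0, 0, 0, 0], [0, 0, 0, 0, 0]]}'; python3 - <<'E'
from rig import env
import cv2
f=env.camera("side")["frame"]
cv2.imwrite("pics/s5.png",cv2.resize(f[210:310,270:390],None,fx=6,fy=6,interpolation=cv2.INTER_CUBIC))
E
```

```text
t: 13.4
position: [0.5683, -0.3381, 0.2583]
ee_rot: [-2.555, -1.812, 0.009]
ft_force: [-20.0, 6.6, 14.3]
width: -0.0001
grip_force: 12.6
```

View pics/s5.png

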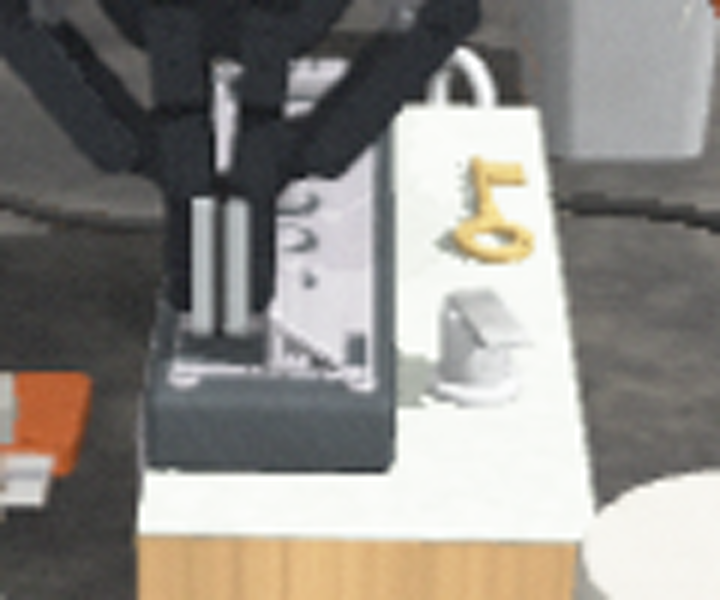

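The bolt no longer shows past the door edge at (145,430), and the slide is at its stop with about 21 N held on it. I'm handing in.

```bash
python3 -c "
from rig import env
print(env.sign_off())"
```

```text
the job is handed in; nothing more can be done
None
```

I cleared the lock, pressed button 4 then button 2, and handed the job in at about 13.4 s with the bolt drawn and the slide held at its stop at about 21 N; no verdict was returned.

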